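# Wedge a rocking magnetic stirrer steady

### The arm

A 6-joint arm with a two-finger parallel gripper is mounted at the origin on a cart in front of the work surface, level with it; the furniture and walls round the work are solid. World frame = base frame: x ahead of the robot, y to its left, z up, the work surface at z = 0. Lengths are in m, angles in rad, forces in N, time in s.
With the tool pointing down it reaches from about 0.275 to 0.825 m from the base axis. Payload 4.9 kg.
Tool frame: the origin (TCP) lies between the finger pads; the fingertips stand 11 mm ahead of it and the grasp point (between the pads) lies 8 mm behind it (r.tcp_to_tips is the distance from the TCP to the fingertips, in m); z points along the fingers, y is the line along which they close (so a half turn about z gives the same grasp; the last joint's range is limited). The gripper opens to 85 mm and grips with 20 to 120 N. Pads are 22 mm wide; open, the fingers measure 114 mm over their backs; the gripper's body (76 mm by 85 mm) begins 54 mm behind the grasp point. The pads swing forward as they close: fully open they stand 13 mm farther back than shut.
Start: joints at [1.135, 0.326, -0.193, 1.052, 0, 1.437], TCP at [0.163, 0.525, 0.242] pointing down, gripper open.
Joint ranges: [-2.65, 2.65], [-0.97, 1.79], [-1.3, 1.35], [-1.93, 2.1], [-1.47, 1.37], [-3.14, 3.14]. Speed limits (rad/s): [2.57, 2.57, 3.14, 3.14, 3.14, 3.14].

### API

Orientations are given as a 3x3 rotation matrix whose columns are the frame's x, y, z axes.
In Python, from plant import r gives the robot as it stands. Calls block until the motion is done:
- r.reach(position, orientation): joint-space move of the TCP to a pose.
- r.move_straight(position, feed=0.15, frame=None): straight line of the TCP; frame=None keeps the orientation; feed is the mean speed in m/s.
- r.move_joints(angles): joint-space move.
- r.grip(opening): finger opening in m; the grip force is fixed at half the most; returns when the fingers have stopped.
- r.wait(seconds).
- r.solve_ik(position, orientation): joint angles nearest the present ones, or None.
- r.get_obs(): the state.
- r.read_camera(name): name is "scene" or "side" or "wrist"; returns (picture, depth): 400x640x3 uint8, red, green, blue; 400x640 float32, m along the optical axis (not along the pixel's ray), 0 where there is no reading.
- r.camera_info(name): a dict with "fx", "fy", "cx", "cy" (pixels), "rvec" (rotation vector, rad) and "tvec" (3), from world to camera coordinates, as OpenCV has them. Camera axes: x right, y down, z forward; pixel columns grow to the right and rows downward; lengths in m; the calibration is good to about 2 mm. A picture is of the moment at which its call begins: read the wrist's pose just before it. camera_info takes no time and is no camera call; for the wrist camera it gives the pose at the moment of the call.
A pose or a line that the arm cannot do raises r.Unreachable and nothing moves.
- r.finish_job(): hands the job in; it is judged then, once.
Trained networks look in the newest picture that a camera, given by its name, has taken for a name from the list of things; names that differ only in an ending like _2 or _b are one class to them, and where a whole thing is asked for, a point or a joint stands for the part that bears it (a point fixed in the world has none). Each returns a list of dicts, best first, with "score" (0 to 1); they miss things now and then, are a little off and sometimes report something else, mostly with a low value. They report only what shows in the picture. A call takes as long as a camera call. They do not tell look-alikes from the thing itself.
- r.boxes_of(camera, query): "point" ([row, column] in pixels, amid what is visible of it).
- r.outline_of(camera, query): "mask" (400x640 bool, what is visible of it) and "point" ([row, column] in pixels, amid what is visible of it).
- r.mark_of(camera, query): "point" ([row, column] in pixels: a listed point, or the origin of a listed thing).
The state is a dict: "time": time; "joint_positions": joint angles; "dq": joint speeds; "joint_torque": joint torques, N m; "tcp_pos": TCP position; "ee_rot": TCP orientation; "contact_force": force on the tool from outside, world axes, zero at the start; "wrist_torque": the same for the moment, N m; "grip_width": finger opening in m; "grasp_force": force on a finger pad.
Only numpy, scipy, OpenCV 4.12 (cv2) and the standard library are available. Lean on these libraries where they do the work, as an engineer would, in place of code of your own. Each camera call takes 0.05 s, during which the arm holds its last target. There are 200 camera calls.

### The job

The magnetic stirrer rocks because its front left foot (nearer the robot, on the robot's left) is too short. With the fingertips press down on that corner to feel it dip, then push the wooden wedge along the worktop, thin end first, under the short foot until it just takes up the gap, and press the corner again to test; push further if it still dips, but do not jack the stirrer up off its other feet. Finish while still pressing down on that corner with about 10 N, the stirrer staying level on the wedge; push and press only, lift nothing, and leave the stirrer and all other things where they stand.

Things in the scene. Friction and masses are not known exactly. Their poses are not given: they have to be found in the camera images.
- stirrer: low magnetic stirrer, white case 160 mm (x) by 200 mm (y), underside 22 mm, top 75 mm above the worktop; round steel plate (116 mm wide, 8 mm high) on top, knob on its front; about 1.5 kg. Origin: centre of the case at worktop height; x to its back (away from the robot), y to its left, z up. Four ball-shaped rubber feet of radius 11 mm at x = +-62, y = +-82 mm; front left is short
- corner (a point): where to press: flat top of the case over the short front left foot, 75 mm above the worktop when level, 24 mm in from the case's front and side edges. 2 to 3 N or more here rocks the stirrer about its front right and back left feet until the short foot meets the worktop; released, it rocks back level
- short_foot (a point): point on the short front left foot's axis at worktop height when the stirrer is level; the foot itself ends 5.5 to 9.5 mm above it (differs from run to run, stiff, does not give). Same axes as the stirrer
- wedge: loose pale wooden wedge lying flat before the short foot, pointing at it to within 15 mm: 120 mm long, 46 wide, 2 mm high at the thin end, rising evenly to 17 mm at the square back end; 80 g. Origin: on the worktop 45 mm ahead of the thin edge; x from back to thin end, z up. Slides under about 1 N until it meets the foot; from there each 8 mm jacks the corner up 1 mm
- wedge_tip (a point): middle of the wedge's thin edge, at worktop height; same axes as the wedge
- wedge_back (a point): middle of the wedge's square back face (46 mm wide, 17 mm high), 8.5 mm above the worktop: push here towards the thin end; same axes as the wedge
- bottle: bystander: brown reagent bottle, 56 mm wide, 106 mm high, origin at its foot
- timer: bystander: white bench timer, 58 x 64 x 17 mm, origin at its underside
- sticky_pad: bystander: pad of sticky notes, 78 x 78 x 11 mm, origin at its underside
- marker: bystander: marker pen lying along its y axis, 12 x 140 x 15 mm, origin at its underside
- beaker: bystander: glass beaker, 50 mm wide, 65 mm high, origin at its foot
- tweezers: bystander: steel tweezers lying along their y axis, 12 x 120 x 8 mm, origin at their underside
Mind the look-alikes: they are no part of the job. Of the things shaped like the wedge, the wooden one is meant.

How it is judged:
By the outcome, as a careful person would: the job done as asked, in the order asked, and still so for the second after the job is handed in, while the arm keeps its last pose, push and grip.
It also fails if it takes over 58 s, if anything falls off the work surface, if the arm or the gripper's body presses on something with over 40 N, if the wrist force passes 120 N, or if a joint passes its speed limit or range.

## Working session

There is one attempt and no reset: what is moved stays moved. The work goes in short steps, each a Python script; the robot and the scene stay as the last script left them, time stands still between calls to the robot, and variables do not carry over. Pictures are saved under pics/ and viewed, at most 10 in all, crops included, and the job is handed in when it is done.

```bash
mkdir -p pics; cat > h.py <<'E'
import numpy as np, cv2
from plant import r
def w2c(n):
    c=r.camera_info(n); return c,cv2.Rodrigues(np.array(c["rvec"],float))[0],np.array(c["tvec"],float).ravel()
def onplane(n,pt,z,cam=None):
    c,R,t=cam or w2c(n); d=R.T@np.array([(pt[1]-c["cx"])/c["fx"],(pt[0]-c["cy"])/c["fy"],1]); o=-R.T@t
    return o+d*(z-o[2])/d[2]
def cloud(n,depth,cam=None):
    c,R,t=cam or w2c(n); v,u=np.mgrid[:400,:640]
    P=np.stack([(u-c["cx"])/c["fx"]*depth,(v-c["cy"])/c["fy"]*depth,depth],-1)
    return (P-t)@R
def save(n,img): cv2.imwrite("pics/"+n,img[...,::-1])
E
python3 - <<'E'
from h import *
for n in ("scene","side"):
    im,d=r.read_camera(n); save(n+"1.png",im)
    for q,z in(("corner",.075),("short_foot",0),("wedge_tip",0),("wedge_back",.0085),("stirrer",0),("wedge",0)):
        for m in r.mark_of(n,q)[:3]: print(n,q,np.round(m["point"]),round(m["score"],2),onplane(n,m["point"],z).round(4))
E
```

```text
scene corner [234. 280.] 0.72 [0.6668 0.1837 0.075 ]
scene short_foot [246. 288.] 0.94 [0.6501 0.1894 0.    ]
scene wedge_tip [268. 407.] 0.76 [0.3627 0.3623 0.    ]
scene wedge_tip [177. 361.] 0.57 [0.371 0.04  0.   ]
scene wedge_back [274. 362.] 0.89 [0.4875 0.3379 0.0085]
scene wedge_back [224. 340.] 0.85 [0.4904 0.1772 0.0085]
scene stirrer [233. 253.] 0.64 [0.7325 0.114  0.    ]
scene stirrer [248. 287.] 0.39 [0.6544 0.1911 0.    ]
side corner [232. 293.] 0.91 [0.6717 0.1883 0.075 ]
side corner [250. 298.] 0.74 [0.7155 0.2419 0.075 ]
side corner [253. 431.] 0.35 [0.5186 0.5361 0.075 ]
side short_foot [199. 282.] 0.35 [0.5059 0.0073 0.    ]
side wedge_tip [237. 303.] 0.9 [0.6095 0.1771 0.    ]
side wedge_tip [222. 394.] 0.75 [0.3882 0.37   0.    ]
side wedge_back [237. 369.] 0.79 [0.4993 0.3425 0.0085]
side wedge_back [211. 326.] 0.67 [0.4765 0.1692 0.0085]
side stirrer [253. 264.] 0.68 [0.7287 0.1232 0.    ]
side wedge [211. 403.] 0.91 [0.3229 0.3709 0.    ]
side wedge [250. 298.] 0.73 [0.6601 0.1959 0.    ]
```

View pics/scene1.png

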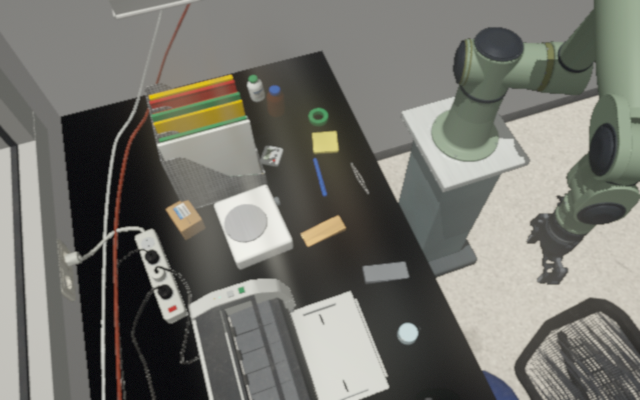

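View pics/side1.png

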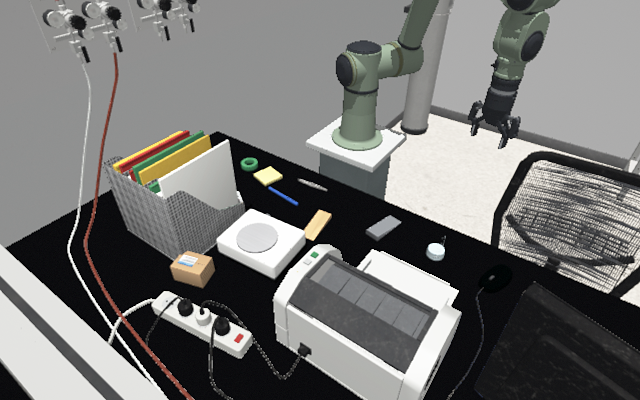

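The scene shows the stirrer at (225,252) with its plate and knob, the pale wooden wedge at (230,322) pointing at its near-left corner, and the grey look-alike at (272,385). The printer sits to the left. Next I close the gripper and look from above.

```bash
python3 - <<'E'
from h import *
o=r.get_obs(); print(o["ee_rot"].round(2) if hasattr(o["ee_rot"],"round") else o["ee_rot"])
R=np.array([[1,0,0],[0,-1,0],[0,0,-1.]])
for S in (R,R@np.diag([-1,-1,1]),):
    print(S[0],r.solve_ik([.5,.18,.3],S), r.solve_ik([.67,.19,.086],S), r.solve_ik([.48,.177,.016],S))
r.grip(0)
try: r.reach([.5,.18,.3],R)
except r.Unreachable as e: print(e)
cam=w2c("wrist"); im,d=r.read_camera("wrist"); save("w1.png",im)
for q,z in(("corner",.075),("short_foot",0),("wedge_tip",0),("wedge_back",.0085),("stirrer",0)):
    for m in r.mark_of("wrist",q)[:3]: print(q,np.round(m["point"]),round(m["score"],2),onplane("wrist",m["point"],z,cam).round(4))
P=cloud("wrist",d,cam); np.savez("w1.npz",P=P,im=im,d=d)
x=P[(d>0)&(abs(P[...,2]-.075)<.004)]
if len(x)>50: print("top",x.min(0),x.max(0),cv2.minAreaRect(x[:,:2].astype(np.float32)*1000))
hsv=cv2.cvtColor(im,cv2.COLOR_RGB2HSV)
m=(d>0)&(hsv[...,0]>8)&(hsv[...,0]<25)&(hsv[...,1]>60)&(P[...,2]<.03)
n,l,s,_=cv2.connectedComponentsWithStats(m.astype(np.uint8)); k=1+s[1:,4].argmax()
x=P[l==k]; print(s[k],cv2.minAreaRect(x[:,:2].astype(np.float32)*1000),x[:,2].min(),x[:,2].max())
print(r.get_obs()["time"],r.get_obs()["contact_force"])
E
```

```text
[[-0.95  0.3   0.  ]
 [ 0.3   0.95  0.  ]
 [-0.    0.   -1.  ]]
[1. 0. 0.] [ 0.20661031  0.25966309 -0.135771    1.17536224  0.         -2.93498234] [ 0.17044611  0.7169192   0.04374761  0.89762473  0.         -2.97114654] [ 0.20891514  0.52887463 -0.55810386  0.48381784  0.         -2.93267752]
[-1.  0.  0.] [ 0.20661031  0.25966309 -0.135771    1.17536224  0.          0.20661031] [0.17044611 0.7169192  0.04374761 0.89762473 0.         0.17044611] [ 0.20891514  0.52887463 -0.55810386  0.48381784  0.          0.20891514]
corner [  3. 308.] 0.83 [0.6618 0.1858 0.075 ]
short_foot [  0. 304.] 0.54 [0.6844 0.1911 0.    ]
wedge_tip [254. 182.] 0.77 [ 0.368   0.3645 -0.    ]
wedge_tip [ 77. 310.] 0.67 [0.6015 0.1845 0.    ]
wedge_back [175. 320.] 0.68 [0.4825 0.1717 0.0085]
wedge_back [171. 188.] 0.66 [0.4877 0.3407 0.0085]
wedge_back [173. 451.] 0.45 [0.4849 0.005  0.0085]
top [ 0.64085536 -0.13194307  0.07100335] [0.66519161 0.21038357 0.07898667] ((652.8823852539062, 39.222320556640625), (342.3372802734375, 24.326318740844727), 89.9503173828125)
[ 290   74   50  105 3842] ((540.4454345703125, 177.59877014160156), (126.13175201416016, 48.6492919921875), 6.639445781707764) -0.002825251768505232 0.01799948752440999
5.3917 [-0.58341544  0.06148999  0.41421577]
```

View pics/w1.png

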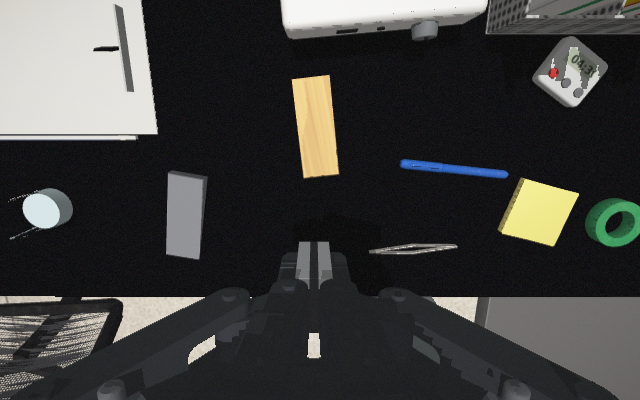

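The wrist view shows the wedge from its back (177,320) to its tip (77,311), with the stirrer cut off at the top edge. I'll take one look from farther ahead to see the stirrer.

```bash
python3 - <<'E'
from h import *
R=np.array([[1,0,0],[0,-1,0],[0,0,-1.]])
r.reach([.58,.17,.3],R)
cam=w2c("wrist"); im,d=r.read_camera("wrist"); save("w2.png",im)
for q,z in(("corner",.075),("short_foot",0),("wedge_tip",0),("wedge_back",.0085),("stirrer",0)):
    for m in r.mark_of("wrist",q)[:2]: print(q,np.round(m["point"]),round(m["score"],2),onplane("wrist",m["point"],z,cam).round(4))
P=cloud("wrist",d,cam)
m=(d>0)&(abs(P[...,2]-.076)<.006)&(P[...,0]>.6)&(P[...,1]>0)&(P[...,1]<.25)
n,l,s,_=cv2.connectedComponentsWithStats(m.astype(np.uint8)); k=1+s[1:,4].argmax()
x=P[l==k]; print("top",s[k],np.median(x[:,2]),cv2.minAreaRect(x[:,:2].astype(np.float32)*1000))
# front edge line: min x per y bin
ys=np.arange(x[:,1].min()+.015,x[:,1].max()-.015,.01)
e=[np.percentile(x[abs(x[:,1]-y)<.005,0],1) for y in ys]; print(np.polyfit(ys,e,1), np.round(e,4), ys[[0,-1]])
hsv=cv2.cvtColor(im,cv2.COLOR_RGB2HSV)
m=(d>0)&(hsv[...,0]>8)&(hsv[...,0]<25)&(hsv[...,1]>60)&(P[...,2]<.03)
n,l,s,_=cv2.connectedComponentsWithStats(m.astype(np.uint8)); k=1+s[1:,4].argmax()
x=P[l==k]; print(s[k],cv2.minAreaRect(x[:,:2].astype(np.float32)*1000))
print(r.get_obs()["time"],r.get_obs()["contact_force"])
E
```

```text
corner [ 88. 299.] 0.56 [0.6657 0.1842 0.075 ]
short_foot [ 39. 362.] 0.33 [0.724  0.1128 0.    ]
wedge_tip [146. 304.] 0.62 [0.5995 0.1818 0.    ]
wedge_tip [310. 178.] 0.62 [0.3601 0.3699 0.    ]
wedge_back [232. 184.] 0.91 [0.485  0.3432 0.0085]
wedge_back [234. 311.] 0.63 [0.4817 0.1738 0.0085]
stirrer [ 35. 363.] 0.71 [0.7276 0.1116 0.    ]
top [  263     0   207   114 18352] 0.07390743072477259 ((700.4985961914062, 115.86968994140625), (105.9688720703125, 196.92921447753906), 4.6264166831970215)
[-0.07774392  0.65778108] [0.6558 0.6548 0.6542 0.6529 0.6519 0.6519 0.651  0.65   0.649  0.648
 0.648  0.6471 0.6461 0.6451 0.6451 0.6441 0.6431 0.6422] [0.02909954 0.19909954]
[ 282  142   49   97 3370] ((539.2363891601562, 177.90325927734375), (129.09754943847656, 49.46211242675781), 6.6591997146606445)
6.1083 [-0.28888805  0.58413332 -0.0643587 ]
```

View pics/w2.png

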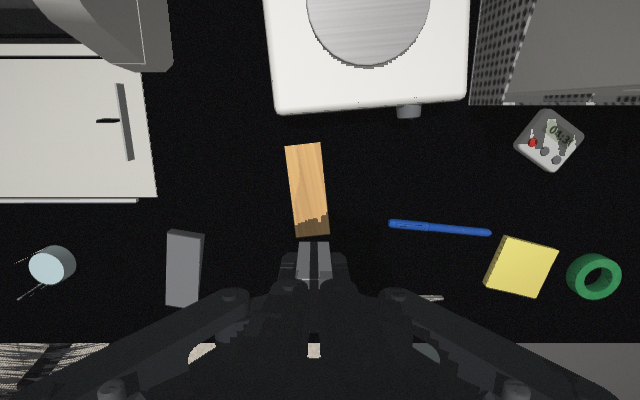

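The wedge runs from back (235,312) to tip (145,303), and the stirrer's front left corner is at (112,275). Their lines agree: the wedge axis passes within about 1 mm of the foot at (0.659, 0.192). Next is the first press.

```bash
cat >> h.py <<'E'
def Rz(a): return np.array([[np.cos(a),np.sin(a),0],[np.sin(a),-np.cos(a),0],[0,0,-1.]])
YAW=np.radians(6.65); U=np.array([np.cos(YAW),np.sin(YAW),0]); RT=Rz(YAW)
CORNER=np.array([.6655,.1868,0])
def F(n=3):
    f=[]
    for _ in range(n): r.wait(.02); f.append(np.array(r.get_obs()["contact_force"]))
    return np.mean(f,0)
def press(fmax=9,z0=.092,zmin=.072,step=.001):
    """lower the fingertips on the corner until fmax; returns log of tip height, fz"""
    f0=F(5)[2]; z=z0; log=[]
    while z>zmin:
        z-=step; r.move_straight(CORNER+[0,0,z],feed=.03)
        f=F()[2]-f0; log.append((round((z-r.tcp_to_tips)*1000,2),round((r.get_obs()["tcp_pos"][2]-r.tcp_to_tips)*1000,2),round(f,2)))
        if f>fmax: break
    return f0,z,log
E
python3 - <<'E'
from h import *
r.reach(CORNER+[0,0,.12],RT); r.move_straight(CORNER+[0,0,.091],feed=.08); r.wait(.2)
t=r.get_obs()["time"]
f0,z,log=press(z0=.091); print(f0,*log,sep="\n"); o=r.get_obs(); print(t,o["time"],o["contact_force"])
im,d=r.read_camera("side"); save("s2.png",cv2.resize(im[170:300,200:400],(800,520)))
E
```

```text
0.35750029518278803
(79.0, np.float64(79.0), np.float64(-0.04))
(78.0, np.float64(77.91), np.float64(-0.25))
(77.0, np.float64(76.93), np.float64(-0.58))
(76.0, np.float64(75.96), np.float64(0.21))
(75.0, np.float64(74.96), np.float64(-0.22))
(74.0, np.float64(74.33), np.float64(2.19))
(73.0, np.float64(73.19), np.float64(5.04))
(72.0, np.float64(72.19), np.float64(4.73))
(71.0, np.float64(71.19), np.float64(5.18))
(70.0, np.float64(70.14), np.float64(4.37))
(69.0, np.float64(69.27), np.float64(5.95))
(68.0, np.float64(69.02), np.float64(10.04))
7.6333 11.3167 [-6.80740538  2.41877364 10.66820717]
```

The corner dipped from about 74.7 mm to 69.0 mm, so the gap is about 5.7 mm and wedge contact should come after about 90 mm of travel. Now I push the wedge.

```bash
cat >> h.py <<'E'
BACK=np.array([.4803,.1708,0])
def tool(s,z=.018): return BACK+U*s+[0,0,z]   # tool centre s along the wedge axis from its original back face
def push(s,s1,step,df,base=None):
    log=[]; rise=0
    while s<s1:
        s+=step; r.move_straight(tool(s),feed=.04); f=-F(3)@U; log.append((round(s*1000,1),round(f,2)))
        if base is None: base=f
        if f-base>df: rise+=1
        else: rise=0
        if rise>=1: break
    return s,log
E
python3 - <<'E'
from h import *
r.move_straight(CORNER+[0,0,.1],feed=.1)
r.reach(tool(-.035,.12),RT); r.move_straight(tool(-.035),feed=.15); r.wait(.1)
f0=-F(5)@U; print("f0",f0, r.get_obs()["time"])
r.move_straight(tool(.03),feed=.06); print(-F(4)@U,F(1))
r.move_straight(tool(.062),feed=.06); fs=-F(4)@U; print(fs,-F(4)@U)
s,log=push(.062,.1,.002,3.0,base=max(f0,min(fs,f0+1.5))); print(*log,sep="\n"); o=r.get_obs(); print(o["time"],o["contact_force"],o["tcp_pos"])
im,d=r.read_camera("side"); save("s3.png",cv2.resize(im[170:300,200:400],(800,520),interpolation=cv2.INTER_CUBIC))
E
```

```text
f0 -0.14486771755052252 13.6333
0.22987027393137505 [-0.50050903  0.33263346 -0.22654447]
0.41241084018890445 0.112669220908538
(64.0, np.float64(0.35))
(66.0, np.float64(-0.1))
(68.0, np.float64(0.06))
(70.0, np.float64(-0.22))
(72.0, np.float64(-0.42))
(74.0, np.float64(-0.17))
(76.0, np.float64(0.21))
(78.0, np.float64(0.09))
(80.0, np.float64(0.21))
(82.0, np.float64(0.7))
(84.0, np.float64(1.09))
(86.0, np.float64(4.41))
19.3667 [-4.35968867 -0.24042113  2.91822818] [0.564785   0.18067691 0.01782702]
```

View pics/s3.png

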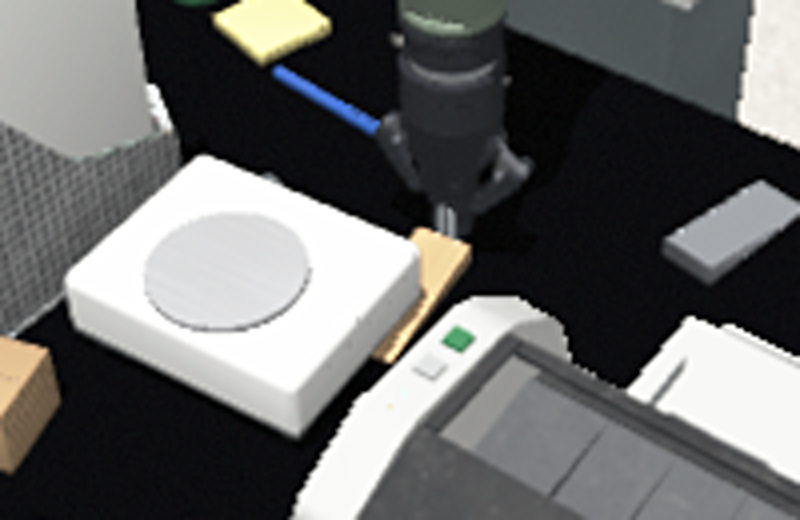

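The side view shows the wedge with its thin end under the front left corner, about in line with the case edge. The push force rose from about 0 to 4.4 N at s = 86 mm, as expected. Now the press test.

```bash
python3 - <<'E'
from h import *
r.move_straight(tool(.065),feed=.1); r.move_straight(tool(.065,.12),feed=.2)
r.reach(CORNER+[0,0,.105],RT)
r.move_straight(CORNER+[0,0,.088],feed=.08); r.wait(.1)
f0,z,log=press(z0=.088,fmax=9,step=.0007); print(f0,*log,sep="\n"); o=r.get_obs(); print(o["time"],o["contact_force"])
im,d=r.read_camera("side"); save("s4.png",cv2.resize(im[170:300,200:400],(800,520),interpolation=cv2.INTER_CUBIC))
print(r.mark_of("side","wedge_back"))
E
```

```text
-0.19426750950793625
(76.3, np.float64(76.36), np.float64(-0.35))
(75.6, np.float64(75.52), np.float64(0.59))
(74.9, np.float64(74.89), np.float64(0.41))
(74.2, np.float64(74.58), np.float64(3.43))
(73.5, np.float64(74.48), np.float64(7.61))
(72.8, np.float64(74.39), np.float64(10.69))
23.3417 [-3.53597811 -0.46043269  9.93156398]
[{'point': [238.4, 369.9], 'score': 0.67}, {'point': [229.8, 311.5], 'score': 0.6}]
```

```bash
python3 - <<'E'
from h import *
for _ in range(3):
    r.wait(.4); o=r.get_obs(); print(F(5).round(2),(o["tcp_pos"][2]-.011)*1000)
E
```

```text
[-4.11 -0.52 10.68] 74.41895469555293
[-4.48 -0.11 10.77] 74.37757483288381
[-4.06 -0.68 10.22] 74.41791975099561
```

View pics/s4.png

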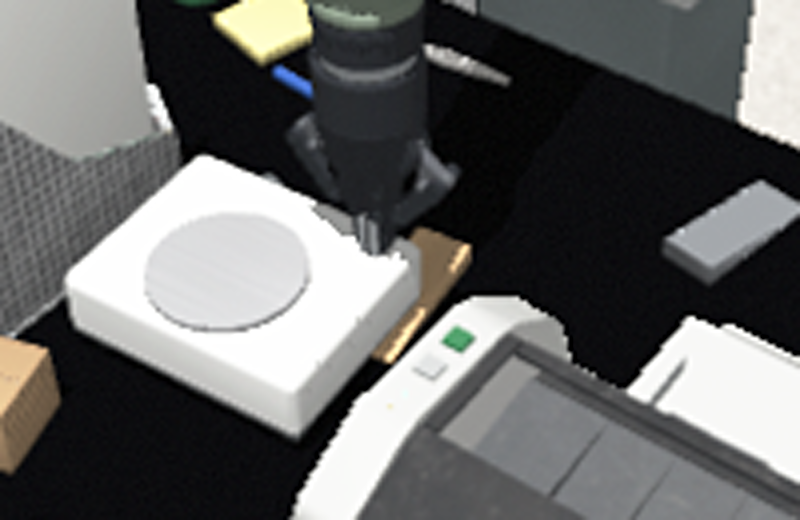

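The fingertips are pressing on the corner at (378,245), the wedge sits under the foot, and the stirrer hasn't moved. The force holds steady at about 10.5 N with no dip, so I'm handing it in.

```bash
python3 -c "
from plant import r
print(r.finish_job())"
```

```text
the job is handed in; nothing more can be done
None
```

The job is handed in: the wooden wedge is under the short foot, and the corner, which first dipped about 5.7 mm, now holds level within about 0.3 mm while the fingertips keep pressing on it with about 10.5 N.

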